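# Pop the scale's battery pack out of its charger and trap it

### The job

The bench scale's battery pack is charged and has to come out of its charger. With one fingertip press the orange release key down, and with your other finger trap the pack just outside the mouth as the spring throws it out, before it slides away over the front edge. Finish holding it so, the key still down under one finger and the sprung pack resting against the other; pick nothing up, and leave the spare pack, the bottle and the steel ferrule where they are.

Things in the scene. Friction and masses are not known exactly. Their poses are not given: they have to be found in the camera images.
- charger: White battery charger, fixed: 163 long (x), 110 wide (y), 53 mm high. Origin on the bench under the middle of the bay's mouth; z up, x points into the bay: the pack comes out along -x. White housing x = 0 to 95, y = -75 to 35 mm; bay 53 mm wide (y = -26.5 to 26.5). In front of it lies a flat steel sill, level with the bay's floor, 16 mm above the bench, side lips 4 mm high.
- sill_edge (a point): Middle (y = 0) of the sill's open front edge, top of the sill, at x = -68, z = 16 mm in the charger's frame. The sill runs from here to the mouth, y = -75 to 35 mm.
- key_top (a point): Middle of the top of the orange release key, 32 (x) by 28 mm (y), on the sill beside the pack's path. Key up: x = -44, y = -52, z = 31 mm in the charger's frame, 15 mm above the sill; down: 7 mm above it. Its small steel pawl stands 6.5 mm above the sill before the nose (x = -12.5 to -18.5, y = -10 to -26 mm) and goes down with it.
- key (a joint): How far the release key is pressed, m: 0 up, 0.008 fully down (stop). It springs back up when let go. It takes 1.5 to 4 N of spring plus about 2 N of friction; the pack is freed at about 0.006.
- ejector (a joint): Travel of the spring plunger at the back of the bay, m: 0 with the pack locked in, 0.036 at its stop. It pushes the pack out with about 7 N at first, 5 N at the end; the freed pack, if not trapped, shoots on over the sill's edge. Stopped within those 36 mm, the pack keeps pushing against what stops it.
- pack: Battery pack in the charger, a black block 75 mm long (x), 50 mm wide, 24 mm high with a yellow band round its nose, about 160 g. Origin at the centre of its underside, z up, x as the charger's x (the nose is its -x end). Locked, it lies flat on the bay's floor on the bay's centre line with its nose sticking 12 mm out of the mouth.
- pack_nose (a point): Middle of the pack's front (nose) face, half-way up: 12 mm above the sill. Locked, it is at x = -12, y = 0, z = 28 mm in the charger's frame; it is trapped well when it has come out by 10 to 32 mm.
- spare_pack: A second, equal pack (75 x 50 x 24 mm) lying loose on the bench near the charger. Origin at the centre of its underside. To be left alone.
- bottle: Amber bottle with white cap, 60 mm across, 125 mm tall, standing on the bench behind the charger. Origin at the centre of its underside. To be left alone.
- ferrule: Stainless pipe ferrule, a short tube standing on its flange (flange 50 mm across, 28 mm tall), near the charger. Origin at the centre of its underside. To be left alone.

How it is judged:
By the outcome, as a careful person would: the job done as asked, in the order asked, and still so for the second after the job is handed in, while the arm keeps its last pose, push and grip.
It also fails if it takes over 29 s, if anything falls off the work surface, if the arm or the gripper's body presses on something with over 40 N, if the wrist force passes 120 N, or if a joint passes its speed limit or range.

### The arm

A 7-joint arm with a two-finger parallel gripper is mounted at the origin on the work surface. World frame = base frame: x ahead of the robot, y to its left, z up, the work surface at z = 0. Lengths are in m, angles in rad, forces in N, time in s.
With the tool pointing down it reaches from about 0.4 to 0.85 m from the base axis. Payload 4.5 kg.
Tool frame: the origin (TCP) lies on the centre line of the jaws, within the pads' length; the fingertips stand 8 mm ahead of it and the grasp point (between the pads) lies 11 mm behind it; z points along the fingers, x is the direction in which the jaws open and shut, and the axes are right-handed (so a half turn about z gives the same grasp; the last joint's range is limited). The gripper opens to 88 mm and grips with 3 to 60 N. Pads are 18 mm wide; open, the fingers measure 123 mm over their backs; the gripper's body (75 mm by 187 mm) begins 45 mm behind the grasp point.
Start: joints at [-1.218, 0.689, -0.195, 1.565, 0.157, 0.902, -0.215], TCP at [0.196, 0.594, 0.247] pointing down, gripper open.
Joint ranges: [-3.01, 3.01], [-0.46, 2.08], [-1.47, 1.51], [0.13, 2.56], [-1, 4.14], [0.04, 2.09], [-2.66, 2.66]. Speed limits (rad/s): [2.57, 2.57, 3.14, 3.14, 3.14, 3.14, 3.14].

### API

Orientations are given as a unit quaternion [x, y, z, w].
In Python, from plant import r gives the robot as it stands.
- The arm moves only by the shell command python3 -m pendant 'ROWS' [FORCE]. ROWS is JSON, a list of rows, each a list of 3 entries, a list of its own where there are three numbers: the turn, a rotation vector about the tool's x, y, z in rad, then the shift along the tool's x, y, z in m, then the opening, from 0 (shut) to 1 (fully open). In form: [[[wx, wy, wz], [tx, ty, tz], claw], ...]. A call has 1 to 10 rows; each row is the pose to reach, as a shift and turn from the pose commanded when the call began, along the tool's axes at that moment; what a row does not reach only later rows make up. A row lasts 1/10 s, in which the tool goes at most 50 mm and 8.59 degrees, less where a joint would pass 70% of its speed; a pose out of reach is approached as far as the arm can. A call with a gripper value outside its range is refused whole. The fingers move at their own pace and stop on an object; FORCE is the grip in N (left out, the last holds). Time passes only in rows, so rows that repeat a pose let the fingers close. It gives the time, the measured TCP pose, the force and the opening at its end, in the units of the state.
- r.get_state(): the state, without advancing time (a new reading comes with each control period).
- r.snapshot(name): name is "side" or "top"; returns a dict with "image" (400x640x3 uint8, red, green, blue), "mtx" (3x3 intrinsics, pixels), "dist" ([k1, k2, p1, p2, k3] as OpenCV has them; the pictures are not rectified), "R" (3x3) and "t" (3): a world point X has camera coordinates R X + t. Camera axes: x right, y down, z forward; pixel columns grow to the right and rows downward; lengths in m; the calibration is good to about 2 mm. A picture is of the moment at which its call begins. There is no depth.
- r.finish_job(): hands the job in, once; it reports no verdict.
The state is a dict: "clock": time; "q": joint angles; "qd": joint speeds; "joint_torque": joint torques, N m; "tool_pos": TCP position; "eef_rot": TCP orientation; "contact_force": force on the tool from outside, world axes, zero at the start; "moment": the same for the moment, N m; "opening": opening from 0.0 (shut) to 1.0 (fully open).
Only numpy, scipy, OpenCV 4.12 (cv2) and the standard library are available. Lean on these libraries where they do the work, as an engineer would, in place of code of your own. Each camera call takes 0.05 s, during which the arm holds its last target. There are 200 camera calls.

## Working session

There is one attempt and no reset: what is moved stays moved. The work goes in short steps, Python scripts to look and compute and a shell command to move; the robot and the scene stay as the last step left them, time stands still between calls to the robot, and variables do not carry over. Pictures are saved under pics/ and viewed, about 8 in all and at most 12, crops included, and the job is handed in when it is done.

```bash
mkdir -p pics; ls; python3 - <<'E'
from plant import r
import cv2,pickle
s=r.get_state();print(s)
for n in("side","top"):
    d=r.snapshot(n);pickle.dump(d,open(f"pics/{n}0.pkl","wb"))
    cv2.imwrite(f"pics/{n}0.png",d["image"][:,:,::-1]);print(n,d["mtx"],d["dist"],d["R"],d["t"])
E
```

```text
pics
{'clock': 0.0, 'q': array([-1.21815905,  0.68999117, -0.19449718,  1.56633483,  0.15727406,
        0.90249748, -0.21513321]), 'qd': array([-0.00051418, -0.00073661, -0.00044272,  0.00014723,  0.000174  ,
       -0.00052525,  0.00083509]), 'joint_torque': array([-3.92849843e-04, -5.27565122e+01, -1.26686085e+00, -1.53422642e+01,
       -5.26084215e-02,  6.68846100e-03,  1.79004164e-04]), 'tool_pos': array([0.1957697 , 0.59289869, 0.24590756]), 'eef_rot': array([ 8.10383116e-01,  5.85899612e-01, -7.09079701e-04,  5.88663836e-04]), 'contact_force': array([ 0.22392208, -0.39875397, -0.76751338]), 'moment': array([ 0.01041039,  0.02190727, -0.00301501]), 'opening': 1.0020795844796722}
side [[500.51837802   0.         320.23382255]
 [  0.         500.51837802 198.71252138]
 [  0.           0.           1.        ]] [-0.00635129  0.          0.          0.          0.        ] [[-0.92836414 -0.37120611 -0.01860243]
 [-0.27933791  0.72987329 -0.62390329]
 [ 0.24517413 -0.57401308 -0.78128012]] [0.47574533 0.20089031 0.82793086]
top [[490.55878473   0.         319.79477558]
 [  0.         490.55878473 209.08271485]
 [  0.           0.           1.        ]] [-0.09738966  0.          0.          0.          0.        ] [[ 1.38158866e-03 -9.99998904e-01  5.32281620e-04]
 [-9.82569417e-01 -1.45645437e-03 -1.85890344e-01]
 [ 1.85890916e-01 -2.66179650e-04 -9.82570352e-01]] [-0.04832913  0.53870338  0.81452919]
```

View pics/top0.png

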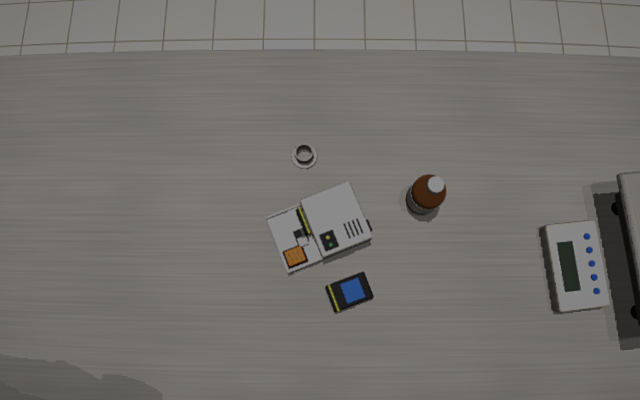

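View pics/side0.png

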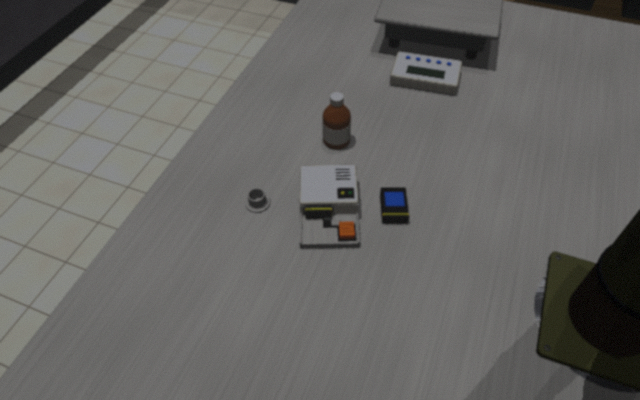

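The top view shows the charger at about (320,225): bay opening to the left, orange key at (295,256), nose band at (304,221). The spare is at (350,292), the ferrule at (304,155) and the bottle at (428,195). The side view agrees, with the key at (347,230).

```bash
cat > h.py <<'E'
import cv2,numpy as np,pickle
def ray(d,px,z):
    u=cv2.undistortPoints(np.array([[px]],float),d["mtx"],d["dist"])[0,0]
    R,t=d["R"],d["t"];c=-R.T@t;v=R.T@np.array([u[0],u[1],1]);return c+v*(z-c[2])/v[2]
def tri(ds,ps):
    A=np.zeros((3,3));b=np.zeros(3)
    for d,p in zip(ds,ps):
        a=ray(d,p,0);c=-d["R"].T@d["t"];v=(a-c)/np.linalg.norm(a-c);P=np.eye(3)-np.outer(v,v);A+=P;b+=P@c
    return np.linalg.solve(A,b)
def proj(d,X): return cv2.projectPoints(np.array(X,float).reshape(-1,1,3),cv2.Rodrigues(d["R"])[0],d["t"],d["mtx"],d["dist"])[0][:,0]
def load(n): return pickle.load(open(f"pics/{n}.pkl","rb"))
E
python3 - <<'E'
from h import *
ds=[load("side0"),load("top0")];P=[]
boxes=[(290,150,420,255),(255,140,385,320)]
for d,b,n in zip(ds,boxes,"st"):
    im=np.ascontiguousarray(d["image"][:,:,::-1]);hsv=cv2.cvtColor(im,cv2.COLOR_BGR2HSV)
    roi=np.zeros(im.shape[:2],np.uint8);roi[b[1]:b[3],b[0]:b[2]]=255
    o=cv2.inRange(hsv,(5,150,90),(18,255,255))&roi; y=cv2.inRange(hsv,(22,120,60),(35,255,255))&roi
    for nm,m in(("or",o),("ye",y)):
        k,_,st,c=cv2.connectedComponentsWithStats(m)
        for i in range(1,k):
            if st[i,4]>8: print(n,nm,st[i],c[i], [ray(d,c[i],z).round(4) for z in(.031,.040)])
    cnt=max(cv2.findContours(o,0,1)[0],key=cv2.contourArea);print(cv2.minAreaRect(cnt))
a=load("top0")["image"][170:280,255:385,::-1];c=load("side0")["image"][155:255,290:370,::-1]
cv2.imwrite("pics/c.png",np.vstack([cv2.resize(a,(650,550),interpolation=2)]))
cv2.imwrite("pics/c2.png",cv2.resize(c,(480,600),interpolation=2))
E
```

```text
s or [339 222  16  14 205] [346.39512195 228.55121951] [array([0.4595, 0.0019, 0.031 ]), array([0.4576, 0.0079, 0.04  ])]
s ye [341 191   4   4  10] [342.3 192.3] [array([ 0.4962, -0.0759,  0.031 ]), array([ 0.4937, -0.0689,  0.04  ])]
s ye [305 207  27   3  65] [318.95384615 208.24615385] [array([ 0.5239, -0.0236,  0.031 ]), array([ 0.5211, -0.0172,  0.04  ])]
s ye [382 213  26   2  51] [394.74509804 213.50980392] [array([ 0.387 , -0.0628,  0.031 ]), array([ 0.3859, -0.0559,  0.04  ])]
((346.5, 228.5), (13.0, 15.0), 90.0)
t or [284 246  21  20 275] [294.40363636 255.51272727] [array([ 0.4586, -0.0026,  0.031 ]), array([ 0.4577, -0.0031,  0.04  ])]
t ye [298 208  13  26  74] [303.82432432 220.24324324] [array([ 0.522 , -0.0189,  0.031 ]), array([ 0.5205, -0.0192,  0.04  ])]
t ye [326 235   4   5  15] [327.46666667 236.86666667] [array([ 0.492 , -0.0613,  0.031 ]), array([ 0.4908, -0.0612,  0.04  ])]
t ye [328 285  12  27  76] [333.43421053 297.89473684] [array([ 0.3843, -0.0716,  0.031 ]), array([ 0.3843, -0.0714,  0.04  ])]
((294.5, 255.49996948242188), (15.412712097167969, 17.64105796813965), 68.19859313964844)
```

View pics/c.png

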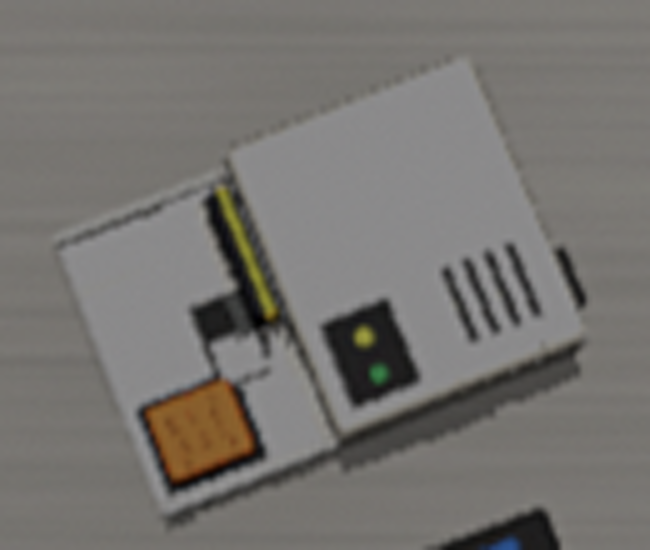

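```bash
cat > plan.py <<'E'
from h import *
from scipy.spatial.transform import Rotation as Ro
from scipy.optimize import least_squares
d=load("top0")
cp=lambda u,v:((u+.5)/5-.5+255,(v+.5)/5-.5+170)
C=[((0,35,53),cp(230,152)),((0,-75,53),cp(338,437)),((95,-75,53),cp(583,340)),((95,35,53),cp(466,58)),((-44,-52,31),(294.4,255.5)),((-68,35,20),cp(57,243)),((-68,-75,20),cp(163,512))]
L=np.array([c[0][:2] for c in C])/1e3; W=np.array([ray(d,c[1],c[0][2]/1e3)[:2] for c in C])
rot=lambda a:np.array([[np.cos(a),-np.sin(a)],[np.sin(a),np.cos(a)]])
f=lambda p:(L@rot(p[2]).T+p[:2]-W).ravel()
s=least_squares(f,[.51,-.03,-1.2]);p=s.x
def w(x,y,z): return np.r_[rot(p[2])@[x/1e3,y/1e3]+p[:2],z/1e3]
if __name__=="__main__":
    print(p,np.rad2deg(p[2]));print((s.fun.reshape(-1,2)*1e3).round(1))
    ds=load("side0")
    for n,X in(("key",w(-44,-52,31)),("band",w(-9,0,40))): print(n,X.round(4),proj(d,X),proj(ds,X))
def delta(goal):
    from plant import r
    st=r.get_state();R=Ro.from_quat(st["eef_rot"]);ya=rot(p[2])@[0,1]
    X=np.r_[ya,0];Z=np.array([0,0,-1.]);G=Ro.from_matrix(np.c_[X,np.cross(Z,X),Z])
    print("t",st["clock"],"pos",st["tool_pos"].round(4),"F",st["contact_force"].round(1),"op",st["opening"],"goal",goal.round(4))
    print("turn",(R.inv()*G).as_rotvec().round(4),"shift",R.inv().apply(goal-st["tool_pos"]).round(4))
E
python3 plan.py; python3 -c "
from plan import *
delta(w(-41,-26,16+70+8))"
```

```text
[ 0.52249773 -0.02407482 -1.19083251] -68.22967686853886
[[ 0.4  2.6]
 [-1.2 -0.1]
 [ 0.2 -3. ]
 [ 1.4 -2. ]
 [-0.7  0.1]
 [ 2.3  1.6]
 [-2.4  0.7]]
key [ 0.4579 -0.0025  0.031 ] [[294.32458811 255.89448551]] [[348.06271912 226.98326865]]
band [ 0.5192 -0.0157  0.04  ] [[301.86154223 220.99933246]] [[319.62551118 209.14251354]]
t 0.1 pos [0.1958 0.593  0.246 ] F [-0.6 -0.6  0.2] op 1.0027643575211815 goal [0.4831 0.0044 0.094 ]
turn [8.000e-04 1.500e-03 8.721e-01] shift [-0.4687  0.4573  0.1528]
```

```bash
python3 -m pendant '[[[0,0,0.12],[-0.046,0.045,0],0.39],[[0,0,0.24],[-0.08,0.078,0],0.39],[[0,0,0.36],[-0.115,0.112,0],0.39],[[0,0,0.48],[-0.15,0.146,0],0.39],[[0,0,0.6],[-0.185,0.18,0.0],0.39],[[0,0,0.72],[-0.22,0.214,0],0.39],[[0,0,0.872],[-0.255,0.248,0],0.39],[[0,0,0.872],[-0.29,0.282,0],0.39],[[0,0,0.872],[-0.325,0.316,0],0.39],[[0,0,0.872],[-0.36,0.35,0],0.39]]'; python3 -c "
from plan import *
delta(w(-41,-26,16+50+8))"
```

```text
clock: 1.1
tool_pos: [0.4149, 0.1421, 0.2466]
eef_rot: [0.982, 0.189, -0.0, -0.0]
contact_force: [0.8, 0.5, 0.5]
opening: 0.39
t 1.1 pos [0.4149 0.1421 0.2466] F [0.8 0.5 0.5] op 0.3904578621669815 goal [0.4831 0.0044 0.074 ]
turn [-0.0001  0.0001  0.0006] shift [0.0122 0.1532 0.1726]
```

```bash
python3 -m pendant '[[[0,0,0],[0.003,0.04,0.02],0.39],[[0,0,0],[0.006,0.08,0.05],0.39],[[0,0,0],[0.009,0.115,0.085],0.39],[[0,0,0],[0.012,0.14,0.12],0.39],[[0,0,0],[0.012,0.153,0.15],0.39],[[0,0,0],[0.012,0.153,0.172],0.39],[[0,0,0],[0.012,0.153,0.172],0.39],[[0,0,0],[0.012,0.153,0.172],0.39]]'; python3 - <<'E'
from plan import *
from plant import r
delta(w(-41,-26,16+17+8))
for n in("side","top"):
    e=r.snapshot(n);pickle.dump(e,open(f"pics/{n}1.pkl","wb"));x,y=(285,140) if n=="side" else (250,175)
    cv2.imwrite(f"pics/{n}1.png",cv2.resize(e["image"][y:y+110,x:x+110,::-1],(550,550),interpolation=2))
a,b=cv2.imread("pics/side1.png"),cv2.imread("pics/top1.png");cv2.imwrite("pics/m1.png",cv2.resize(np.hstack([a,b]),(800,400)))
E
```

```text
clock: 1.9
tool_pos: [0.4821, 0.0065, 0.0747]
eef_rot: [0.982, 0.189, -0.0, -0.0]
contact_force: [0.6, 0.2, 0.7]
opening: 0.392
t 1.9 pos [0.4821 0.0065 0.0747] F [0.6 0.2 0.7] op 0.3915882438004392 goal [0.4831 0.0044 0.041 ]
turn [-0.0006  0.0009  0.0005] shift [0.0002 0.0024 0.0337]
```

View pics/m1.png

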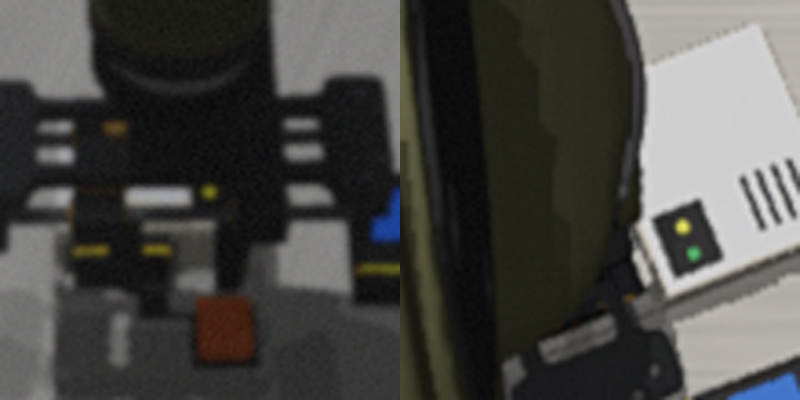

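View pics/side1.png

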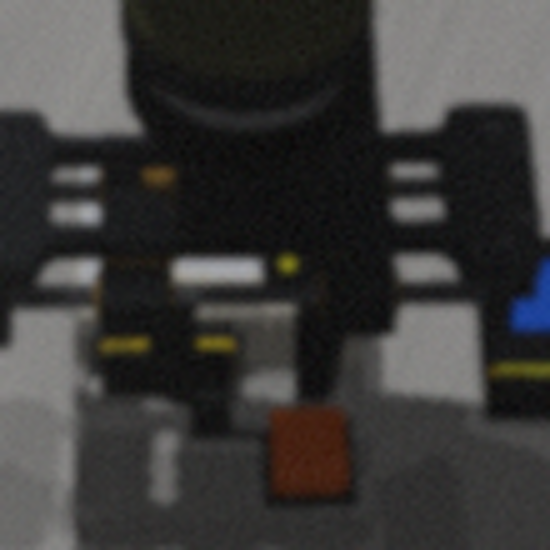

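```bash
python3 - <<'E'
from plan import *
d1=load("side1")
for n,X in(("A tip",(-43,-52,66.7)),("B tip",(-43,0,66.7)),("key",(-44,-52,31)),("A tip corner -x,-y",(-52,-61,66.7)),("A +y",(-52,-43,66.7)),("B -y",(-52,-9,66.7)),("B +y",(-52,9,66.7)),("noseL",(-12,25,34)),("noseR",(-12,-25,34))):
    q=proj(d1,w(*X))[0]; print(n,((q-[285,140])*5).round(0))
E
```

```text
A tip [318. 374.]
B tip [172. 376.]
key [315. 435.]
A tip corner -x,-y [344. 395.]
A +y [293. 395.]
B -y [197. 396.]
B +y [146. 397.]
noseL [107. 363.]
noseR [240. 361.]
```

Fingers project where expected: the key finger is above the key, and the catch finger is centred in front of the nose. Now I'll descend to just above the key.

```bash
python3 -m pendant '[[[0,0,0],[0,0.002,0.015],0.39],[[0,0,0],[0,0.002,0.028],0.39],[[0,0,0],[0,0.002,0.033],0.39],[[0,0,0],[0,0.002,0.033],0.39]]'; python3 -m pendant '[[[0,0,0],[0,0,0.002],0.39],[[0,0,0],[0,0,0.004],0.39],[[0,0,0],[0,0,0.004],0.39]]';  python3 -m pendant '[[[0,0,0],[0,0,0.002],0.39],[[0,0,0],[0,0,0.003],0.39],[[0,0,0],[0,0,0.003],0.39]]'
```

```text
clock: 2.4
tool_pos: [0.4828, 0.0047, 0.0414]
eef_rot: [0.982, 0.189, -0.0, -0.0]
contact_force: [-0.2, -0.8, 0.4]
opening: 0.385
clock: 2.7
tool_pos: [0.4834, 0.0045, 0.0379]
eef_rot: [0.982, 0.189, 0.0, -0.0]
contact_force: [0.2, -0.2, 1.5]
opening: 0.388
clock: 3.0
tool_pos: [0.4834, 0.0045, 0.0347]
eef_rot: [0.982, 0.189, 0.0, -0.0]
contact_force: [0.6, 0.5, 1.9]
opening: 0.387
```

```bash
python3 -m pendant '[[[0,0,0],[0,0,0.002],0.39],[[0,0,0],[0,0,0.002],0.39]]';  python3 -m pendant '[[[0,0,0],[0,0,0.002],0.39],[[0,0,0],[0,0,0.002],0.39]]';python3 -m pendant '[[[0,0,0],[0,0,0.001],0.39],[[0,0,0],[0,0,0.001],0.39],[[0,0,0],[0,0,0.001],0.39]]'
```

```text
clock: 3.2
tool_pos: [0.4825, 0.0058, 0.0326]
eef_rot: [0.982, 0.19, -0.0, -0.001]
contact_force: [-1.5, 3.8, 3.6]
opening: 0.388
clock: 3.4
tool_pos: [0.4824, 0.0059, 0.0311]
eef_rot: [0.982, 0.19, -0.0, -0.001]
contact_force: [-1.2, 4.3, 10.4]
opening: 0.391
clock: 3.7
tool_pos: [0.4824, 0.0059, 0.0308]
eef_rot: [0.982, 0.19, -0.0, -0.001]
contact_force: [-3.0, 5.1, 18.2]
opening: 0.39
```

```bash
python3 -m pendant '[[[0,0,0],[0,0,-0.0005],0.39],[[0,0,0],[0,0,-0.0005],0.39],[[0,0,0],[0,0,-0.0005],0.39],[[0,0,0],[0,0,-0.0005],0.39],[[0,0,0],[0,0,-0.0005],0.39]]'; python3 - <<'E'
from plan import *
from plant import r
delta(w(-41,-26,31))
e0=load("side0");e=r.snapshot("side");pickle.dump(e,open("pics/side2.pkl","wb"))
f=lambda e:cv2.resize(e["image"][150:260,285:395,::-1],(400,400),interpolation=2)
cv2.imwrite("pics/m2.png",np.hstack([f(e0),cv2.convertScaleAbs(f(e),alpha=1.6)]))
for n,X in(("band locked",(-9,0,40)),("band trapped",(-29,0,40)),("band trapped R",(-29,-25,40)),("L",(-29,25,40))): print(n,((proj(e,w(*X))[0]-[285,150])*400/110+[400,0]).round(0))
E
```

```text
clock: 4.2
tool_pos: [0.4825, 0.0059, 0.0309]
eef_rot: [0.982, 0.19, -0.0, -0.001]
contact_force: [-2.2, 4.9, 12.7]
opening: 0.393
t 4.2 pos [0.4825 0.0059 0.0309] F [-2.2  4.9 12.7] op 0.39310102113838424 goal [0.4831 0.0044 0.031 ]
turn [-0.0018  0.0001  0.0027] shift [ 0.0001  0.0017 -0.0001]
band locked [526. 215.]
band trapped [526. 246.]
band trapped R [575. 246.]
L [476. 247.]
```

View pics/m2.png

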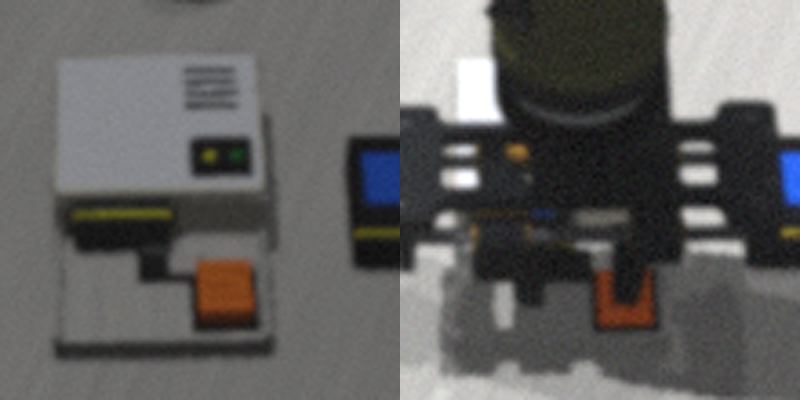

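The second view shows the key finger on the key at (628,290). The pack is out, its nose bottom edge now near row 278 (row 250 when locked), against the catch finger at (530,290). A steady push of about 5.4 N along -x confirms it.

```bash
python3 -c "
from plant import r
s=r.get_state();print(s['clock'],s['contact_force'],s['tool_pos']);print(r.finish_job())"
```

```text
4.25 [-1.84440371  3.90247212 14.42841403] [0.48245944 0.00591277 0.03094575]
the job is handed in; nothing more can be done
None
```

The pack is out of the charger and trapped. I handed the job in at 4.25 s with one finger holding the key down and the other stopping the pack's nose.

- **Key:** the arm came to a stop with the fingertip about 23 mm above the bench, which is the key's fully-down height. The last reading showed about 14 N of upward force on the tool; it peaked at 18 N before I eased off.
- **Pack:** it pushes steadily on the catching finger with about 4–5.4 N outward, which fits the spring. From where the finger stands, the pack has come out about 20–22 mm, inside the 10–32 mm range. The side picture shows the nose further out and against the finger, but the fingers hide most of the yellow band, so I did not measure the distance directly.
- **Other objects:** I planned no contact with the spare pack, bottle or ferrule. The spare pack looks unmoved in the last side crop, but I did not check the bottle or ferrule again.
- **Charger position:** individual points used to locate it were off by up to about 3 mm. The side and top views agreed to about 2 pixels, roughly 3 mm. No check failed.

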